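Clamp the carburettor on the bench fixture

ROBOT

A 6-joint arm with a two-finger parallel gripper is mounted at the origin on the work surface. World frame = base frame: x ahead of the robot, y to its left, z up, the work surface at z = 0. Lengths are in m, angles in degrees, forces in N, time in s.
With the tool pointing down it reaches from about 0.275 to 0.825 m from the base axis. Payload 5.2 kg.
Tool frame: the origin (TCP) lies on the front face of the gripper's body, between the roots of the fingers; the fingertips stand 84 mm ahead of it and the grasp point (between the pads) lies 65 mm ahead of it; z points along the fingers, y is the direction in which the jaws open and shut (so a half turn about z gives the same grasp; the last joint's range is limited). The gripper opens to 93 mm and grips with 3 to 60 N. Pads are 15 mm wide; open, the fingers measure 128 mm over their backs; the gripper's body (75 mm by 188 mm) begins 65 mm behind the grasp point.
Start: joints at [-84.385, 14.817, 87.949, -0, 77.235, -11.62], TCP at [0.163, -0.525, 0.303] pointing down, gripper open.
Joint ranges: [-179.93, 179.93], [-52.35, 119.4], [10.71, 147.94], [-69.91, 249.91], [12.55, 155.21], [-178.61, 178.61]. Speed limits (degrees/s): [147.25, 147.25, 180, 180, 180, 180].

INTERFACE

Orientations are given as a 3x3 rotation matrix whose columns are the frame's x, y, z axes.
In Python, from workcell import ctrl, viewer gives the robot as it stands.
- The arm moves only by the shell command python3 -m inch 'ROWS' [FORCE]. ROWS is JSON, a list of rows, each an object with "delta_pos": the shift along the tool's x, y, z scaled (see below), a list of three; "turn": the turn, a rotation vector about the tool's x, y, z scaled (see below), a list of three; "gripper": the opening in per cent of the stroke, from 0 (shut) to 100 (fully open). In form: [{"delta_pos": [tx, ty, tz], "turn": [wx, wy, wz], "gripper": gripper}, ...]. A call has 1 to 12 rows; each row shifts and turns the commanded pose from where the row before left it, along the tool's axes as they then stand; what a row does not reach is not made up. The controller multiplies each number of a shift by 25 mm and each number of a turn by 6 degrees. A row lasts 1/12 s, in which the tool goes at most 41.7 mm and 7.16 degrees, less where a joint would pass 70% of its speed; a pose out of reach is approached as far as the arm can. A call with a number of a shift or a turn outside -1 to 1 is refused whole. A call with a gripper value outside its range is refused whole. The fingers move at their own pace and stop on an object; FORCE is the grip in N (left out, the last holds). Time passes only in rows, so rows that do not move let the fingers close. It gives the time, the measured TCP pose, the force and the opening at its end, in the units of the state.
- ctrl.state(): the state, without advancing time (a new reading comes with each control period).
- viewer.read_camera(name): name is "scene" or "top"; returns a dict with "image" (420x560x3 uint8, blue, green, red), "fx", "fy", "cx", "cy" (pixels), "T" (4x4, takes a point from camera to world coordinates). Camera axes: x right, y up, looking along -z (the intrinsics and any distortion apply to the point x, -y, -z); pixel columns grow to the right and rows downward; lengths in m; the calibration is good to about 2 mm. A picture is of the moment at which its call begins. There is no depth.
- ctrl.sign_off(): hands the job in, once; it reports no verdict.
The state is a dict: "t": time; "q": joint angles; "dq": joint speeds; "joint_torque": joint torques, N m; "tool_pos": TCP position; "eef_rot": TCP orientation; "force": force on the tool from outside, world axes, zero at the start; "torque": the same for the moment, N m; "width": opening from 0.0 (shut) to 1.0 (fully open).
Only numpy, scipy, OpenCV 4.12 (cv2) and the standard library are available. Lean on these libraries where they do the work, as an engineer would, in place of code of your own. Each camera call takes 0.05 s, during which the arm holds its last target. There are 200 camera calls.

TASK

The carburettor is standing on its seat in the bench fixture, ready to be worked on: clamp it down. With the outside of the fingers, push the clamp strap round until it is against its stop pin with its nose over the edge of the carburettor, and only then push the raised cam lever fully down so that it stays down. The carburettor stays on its seat and the things lying around the fixture stay where they are; nothing needs to be gripped or picked up.

Things in the scene. Friction and masses are not known exactly. Their poses are not given: they have to be found in the camera images.
- fixture: Fixture bolted to the bench: steel base plate 120 (x) x 250 (y) x 20 mm. Origin: centre of its underside, on the bench top. The clamp's upright stud stands at local (0, -75) mm; a seat block 92 x 96 mm, 50 mm above the bench at its top, at (0, 72) mm carries the carburettor; the stop pin (12 mm across, 78 mm high) stands at (18.5, 5) mm.
- strap_bar: Clamp strap: flat steel bar, 14 mm thick, that turns level about the stud. Origin: on the stud's axis, mid-thickness, 67 to 68 mm above the bench while the lever is up (sinks up to 6 mm as the lever goes down). +y runs along the bar to the nose, z up: 26 mm wide from y = -37 to 88 mm, 20 mm wide on to the nose's end at 122 mm.
- strap (a joint): Swing of the strap (and of the cam lever, which turns with it) about the upright stud, rad: 0 = against the stop pin, nose pointing along the fixture's +y over the edge of the carburettor; positive = turned anticlockwise as seen from above. It starts parked at 1.2 to 2.0. It stays where it is left; about 3 to 4 N, pushed sideways 75 mm from the stud, turns it.
- cam_lever (a joint): Angle of the cam lever about its level pin, rad: 0 = fully down (level, lying back from the stud over the strap's heel, clamped), positive = raised. It starts at 0.85 to 1.15, its hard stops are at 0 and 1.25. It stays where it is left; pushing it down takes 4 to 7 N, 100 mm from the pin.
- lever_pivot (a point): Middle of the cam lever's pin, on the stud's axis, 85 mm above the bench. The lever points from here towards the strap's -y side, away from the nose: arm 14 mm wide and 10 mm thick, then a black handle 22 mm wide and 13 mm thick, from 70 to 128 mm from the pin.
- lever_tip (a point): Far end of the cam lever's black handle, on its centre line, 128 mm from the pin.
- strap_nose (a point): Underside of the strap's nose pad, 115.5 mm from the stud's axis. Beneath the bar there is free space down to the base plate (20 mm above the bench) or the bench, except within 20 mm of the stud's axis and under the heel.
- carburettor: Cast aluminium carburettor body 72 (x) x 76 (y) mm at its 7 mm thick bottom flange, 61 mm high, its barrel 96 mm long along its x, loose (0.35 to 0.7 kg) between dowels on the seat block. Origin: centre of its underside, 50 mm above the bench.
- float_bowl: Open cast float bowl about 76 x 78 x 26 mm lying on the bench, origin at the centre of its underside. Not part of the job.
- grease_tub: White round tub 84 mm across and 85 mm high, standing on the bench, origin at the centre of its underside. Not part of the job.
- spray_can: Spray can 58 mm across and 165 mm high, standing on the bench, origin at the centre of its underside. Not part of the job.
- screwdriver: Screwdriver 190 mm long lying on the bench, origin under its middle. Not part of the job.
Not all that is in view belongs to the job. Of the things like the carburettor, leave any that is yellow; of the rest the smaller one is meant.

How it is judged:
By the outcome, as a careful person would: the job done as asked, in the order asked, and still so for the second after the job is handed in, with the robot touching nothing.
It also fails if it takes over 53 s, if anything falls off the work surface, if the arm or the gripper's body presses on something with over 40 N, if the wrist force passes 120 N, or if a joint passes its speed limit or range.

## Working session

There is one attempt and no reset: what is moved stays moved. The work goes in short steps, Python scripts to look and compute and a shell command to move; the robot and the scene stay as the last step left them, time stands still between calls to the robot, and variables do not carry over. Pictures are saved under pics/ and viewed, about 8 in all and at most 12, crops included, and the job is handed in when it is done.

```bash
mkdir -p pics
cat > h.py <<'E'
import numpy as np, cv2
from workcell import ctrl, viewer
def snap(n,f):
    c=viewer.read_camera(n); cv2.imwrite(f'pics/{f}.png',c['image']); np.save(f'pics/{f}.npy',{k:c[k] for k in c if k!='image'},allow_pickle=True); return c
def load(f):
    return np.load(f'pics/{f}.npy',allow_pickle=True).item()
def ray(c,u,v):
    T=np.array(c['T']); d=np.array([(u-c['cx'])/c['fx'],-(v-c['cy'])/c['fy'],-1.]); return T[:3,3],T[:3,:3]@d
def onz(c,u,v,z):
    o,d=ray(c,u,v); return o+d*(z-o[2])/d[2]
def proj(c,p):
    T=np.array(c['T']); q=T[:3,:3].T@(np.array(p)-T[:3,3]); return c['cx']+c['fx']*q[0]/-q[2], c['cy']-c['fy']*q[1]/-q[2]
E
python3 - <<'E'
from h import *
for n in('scene','top'):
    c=snap(n,n+'0'); print({k:c[k] for k in c if k!='image'})
a=cv2.imread('pics/scene0.png')
print(ctrl.state())
E
```

```text
{'fx': 540.3786318970473, 'fy': 540.3786318970473, 'cx': 272.12024500418363, 'cy': 204.23992817577357, 'T': array([[ 0.5477553 , -0.69207029,  0.47010939,  1.11049883],
       [ 0.83650722,  0.44307663, -0.32239538, -0.27820795],
       [ 0.01482578,  0.56984367,  0.82161937,  1.06600234],
       [ 0.        ,  0.        ,  0.        ,  1.        ]])}
{'fx': 385.3787092601832, 'fy': 385.3787092601832, 'cx': 290.7269368606442, 'cy': 204.84554541702693, 'T': array([[ 0.00746331,  0.98536642, -0.17028598,  0.38001795],
       [-0.99962894,  0.00289056, -0.02708553,  0.0991914 ],
       [-0.02619695,  0.17042494,  0.98502236,  0.95463602],
       [ 0.        ,  0.        ,  0.        ,  1.        ]])}
{'t': 0.1, 'q': array([-8.43864458e+01,  1.48551624e+01,  8.80040435e+01, -1.02615829e-03,
        7.72350111e+01, -1.16211994e+01]), 'dq': array([-0.02907152, -0.10354695, -0.18142474,  0.00811917,  0.03649867,
       -0.00457267]), 'joint_torque': array([ 1.51975244e-03, -4.38216591e+01, -2.84642869e+01,  7.19222263e-02,
        3.62776662e-02, -5.63406252e-05]), 'tool_pos': array([ 0.1629255 , -0.52494351,  0.30200534]), 'eef_rot': array([[ 9.55097672e-01,  2.96291082e-01, -1.78235394e-04],
       [ 2.96290969e-01, -9.55096325e-01,  1.63480028e-03],
       [ 3.14144774e-04, -1.61420348e-03, -9.99998648e-01]]), 'force': array([ 0.97160397,  0.62156627, -0.48910436]), 'torque': array([ 0.01240959, -0.01502049, -0.02287682]), 'width': 0.9992587693131767}
```

View pics/scene0.png

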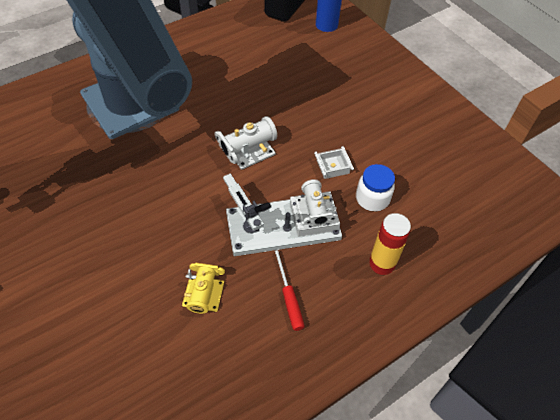

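View pics/top0.png

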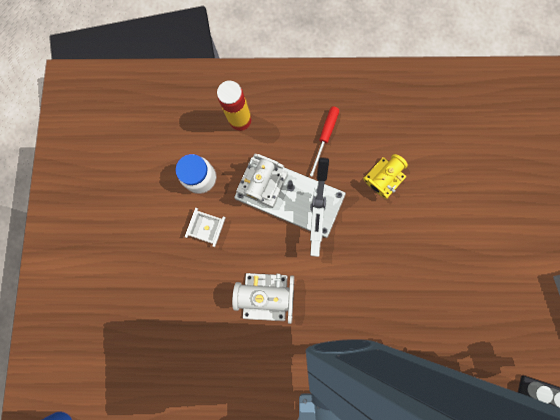

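Three carburettor-like things in the top view: on the fixture at (262,178), a larger bare-metal one at (264,297), and a yellow one at (386,176). The one on the fixture is the smaller non-yellow one and stands on the seat. The strap's nose is at (316,252) and the black handle at (322,168). I'll confirm this in an enlarged crop.

Run:
```python
from h import *
a=cv2.imread('pics/top0.png')[145:265,225:355]; b=cv2.imread('pics/scene0.png')[165:265,215:350]
a=cv2.resize(a,(390,360),interpolation=3); b=cv2.resize(b,(405,300),interpolation=3)
o=np.zeros((360,795,3),np.uint8);o[:,:390]=a;o[:300,390:]=b
cv2.imwrite('pics/crop.png',o)
```

```text
(no output)
```

View pics/crop.png

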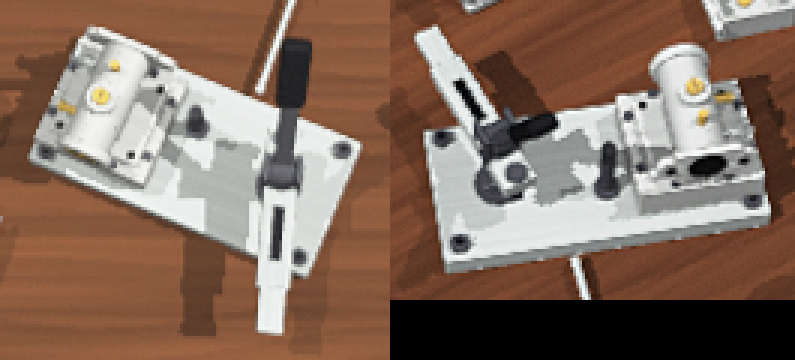

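The crop shows the fixture carburettor, small and bare metal, at crop (110,100). The stop pin is at (195,122), the pivot at (279,175), the strap nose end at (270,333) and the raised handle tip at (296,40).

Run:
```python
from h import *
c=load('top0'); f=lambda x,y,z:onz(c,225+x/3,145+y/3,z)
R=f(360,145,.02);B=f(305,275,.02);L=f(28,158,.02)
print('corners',R,B,L,np.linalg.norm(R-B),np.linalg.norm(B-L))
ey=(L-B)[:2]/np.linalg.norm(L-B);ey2=ey
ex=np.array([ey[1],-ey[0]])
# fixture +y toward carb; 
print('ey',ey,'yaw',np.degrees(np.arctan2(-ey[0],ey[1])))
cen=(R+L)[:2]/2;print('centre',cen,'stud',cen-.075*ey,'pin',cen+.0185*ex+.005*ey)
piv=f(279,175,.09);nose=f(270,333,.075);print('piv',piv,'nose',nose)
n=(nose-piv)[:2];th=np.degrees(np.arctan2(-n[0],n[1]));print('strap yaw',th,np.linalg.norm(n))
d=n/np.linalg.norm(n)
for a in(.8,.95,1.1,1.25):
    p=np.r_[piv[:2]-d*.128*np.cos(a),.085+.128*np.sin(a)];u=proj(c,p);print(a,(u[0]-225)*3,(u[1]-145)*3,p)
for n,u,z in(('tub',(193,169),.085),('can',(230,92),.165),('drv',(313,175),0),('drv2',(335,110),.02),('carb',(262,178),.09),('big',(264,297),.06),('bowl',(205,228),.02),('yel',(386,176),.04)):print(n,onz(c,*u,z))
```

```text
corners [ 0.57079178 -0.00875729  0.02      ] [0.46365075 0.03724854 0.02      ] [0.55924889 0.26491777 0.02      ] 0.11660076175851533 0.24692565612194117
ey [0.38715352 0.92201527] yaw -22.777498431804215
centre [0.56502033 0.12808024] stud [0.53598382 0.05892909] pin [0.58401338 0.12552797]
piv [0.53316545 0.06092539 0.09      ] nose [0.41484482 0.06758974 0.075     ]
strap yaw 86.77625115136442 0.11850816327948342
0.8 291.03423057791 27.59496544394753 [0.62220279 0.05591041 0.17682158]
0.95 290.9248563809459 42.88422552093979 [0.60750306 0.05673836 0.18911718]
1.1 290.501348277342 62.09331688304144 [0.59113388 0.05766035 0.19907454]
1.25 289.76170225715066 84.81029136715136 [0.57346284 0.05865566 0.20647003]
tub [0.61496759 0.35293456 0.085     ]
can [0.76817511 0.25648467 0.165     ]
drv [0.62230025 0.06931233 0.        ]
drv2 [0.78866249 0.01320266 0.02      ]
carb [0.59223391 0.18982288 0.09      ]
big [0.32247644 0.18282313 0.06      ]
bowl [0.48338039 0.33466338 0.02      ]
yel [ 0.60979834 -0.10623598  0.04      ]
```

```bash
python3 -m inch '[{"delta_pos":[1,-1,0],"turn":[0,0,0],"gripper":0},{"delta_pos":[1,-1,0],"turn":[0,0,0],"gripper":0},{"delta_pos":[1,-1,0],"turn":[0,0,0],"gripper":0},{"delta_pos":[1,-1,0],"turn":[0,0,0],"gripper":0},{"delta_pos":[1,-1,0],"turn":[0,0,0],"gripper":0},{"delta_pos":[1,-1,0],"turn":[0,0,0],"gripper":0},{"delta_pos":[1,-1,0],"turn":[0,0,0],"gripper":0},{"delta_pos":[1,-1,0],"turn":[0,0,0],"gripper":0},{"delta_pos":[1,-1,0],"turn":[0,0,0],"gripper":0},{"delta_pos":[1,-1,0],"turn":[0,0,0],"gripper":0}]' 20
python3 -m inch '[{"delta_pos":[1,-1,0],"turn":[0,0,0],"gripper":0},{"delta_pos":[1,-1,0],"turn":[0,0,0],"gripper":0},{"delta_pos":[1,-1,0],"turn":[0,0,0],"gripper":0},{"delta_pos":[1,-1,0],"turn":[0,0,0],"gripper":0},{"delta_pos":[1,-1,0],"turn":[0,0,0],"gripper":0},{"delta_pos":[1,-1,0],"turn":[0,0,0],"gripper":0},{"delta_pos":[1,-1,0],"turn":[0,0,0],"gripper":0},{"delta_pos":[0.4,-0.2,0],"turn":[0,0,0],"gripper":0}]'
python3 -m inch '[{"delta_pos":[0,0,0],"turn":[0,0,-1],"gripper":0},{"delta_pos":[0,0,0],"turn":[0,0,-1],"gripper":0},{"delta_pos":[0,0,0],"turn":[0,0,-1],"gripper":0},{"delta_pos":[0,0,0],"turn":[0,0,-1],"gripper":0},{"delta_pos":[0,0,0],"turn":[0,0,-1],"gripper":0},{"delta_pos":[0,0,0],"turn":[0,0,-1],"gripper":0},{"delta_pos":[0,0,0],"turn":[0,0,-1],"gripper":0},{"delta_pos":[0,0,0],"turn":[0,0,-1],"gripper":0},{"delta_pos":[0,0,0],"turn":[0,0,-1],"gripper":0},{"delta_pos":[0,0,0],"turn":[0,0,-1],"gripper":0},{"delta_pos":[0,0,0],"turn":[0,0,-1],"gripper":0},{"delta_pos":[0,0,0],"turn":[0,0,-1],"gripper":0}]'
```

```text
t: 0.93
tool_pos: [0.3279, -0.2107, 0.3026]
eef_rot: [[0.955, 0.296, -0.0], [0.296, -0.955, 0.0], [-0.0, -0.0, -1.0]]
force: [0.3, 0.5, -0.4]
width: 0.332
t: 1.6
tool_pos: [0.4518, 0.0182, 0.3025]
eef_rot: [[0.954, 0.3, -0.0], [0.3, -0.954, 0.002], [0.001, -0.002, -1.0]]
force: [-0.8, 0.0, -0.1]
width: 0.003
t: 2.6
tool_pos: [0.4508, 0.0137, 0.3024]
eef_rot: [[0.008, 1.0, -0.001], [1.0, -0.008, -0.0], [-0.0, -0.001, -1.0]]
force: [0.1, -0.3, 1.1]
width: 0.01
```

```bash
python3 -m inch '[{"delta_pos":[0,0,0],"turn":[0,0,-1],"gripper":0},{"delta_pos":[0,0,0],"turn":[0,0,-1],"gripper":0},{"delta_pos":[0,0,0],"turn":[0,0,-1],"gripper":0},{"delta_pos":[0,0,0],"turn":[0,0,-1],"gripper":0},{"delta_pos":[0,0,0],"turn":[0,0,-1],"gripper":0},{"delta_pos":[0,0,0],"turn":[0,0,-1],"gripper":0},{"delta_pos":[0,0,0],"turn":[0,0,-1],"gripper":0},{"delta_pos":[0,0,0],"turn":[0,0,-1],"gripper":0},{"delta_pos":[0,0,0],"turn":[0,0,-1],"gripper":0},{"delta_pos":[0,0,0],"turn":[0,0,-1],"gripper":0},{"delta_pos":[0,0,0],"turn":[0,0,-1],"gripper":0},{"delta_pos":[0,0,0],"turn":[0,0,-1],"gripper":0}]'
python3 -m inch '[{"delta_pos":[0,0,0.5],"turn":[0,0,-1],"gripper":0},{"delta_pos":[0,0,1],"turn":[0,0,-1],"gripper":0},{"delta_pos":[0,0,1],"turn":[0,0,-0.6],"gripper":0},{"delta_pos":[0,0,1],"turn":[0,0,0],"gripper":0},{"delta_pos":[0,0,0.5],"turn":[0,0,0],"gripper":0},{"delta_pos":[0,0,0],"turn":[0,0,0],"gripper":0}]'
python3 - <<'E'
from h import *
c=snap('top','t1');d=snap('scene','s1')
a=cv2.resize(c['image'][130:280,210:370],None,fx=2.4,fy=2.4);b=cv2.resize(d['image'][130:280,190:360],None,fx=2.4,fy=2.4)
cv2.imwrite('pics/m1.png',np.hstack([a,b]))
E
```

```text
t: 3.6
tool_pos: [0.4508, 0.0136, 0.3024]
eef_rot: [[-0.948, 0.317, -0.001], [0.317, 0.948, -0.0], [0.001, -0.0, -1.0]]
force: [-0.4, 0.4, 0.0]
width: 0.009
t: 4.1
tool_pos: [0.449, 0.0141, 0.1998]
eef_rot: [[-0.998, 0.056, -0.007], [0.056, 0.998, 0.001], [0.007, 0.001, -1.0]]
force: [-1.3, 0.8, 0.9]
width: 0.008
```

View pics/m1.png

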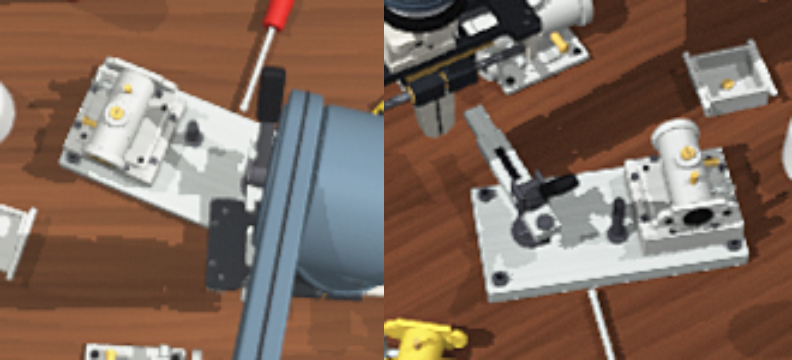

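The closed fingers stand on the near (−y) side of the strap at right-panel (435,115), and the lever is free. Now I'll lower and start the arc push.

```bash
python3 -m inch '[{"delta_pos":[0,0,1],"turn":[0,0,0],"gripper":0},{"delta_pos":[0,0,1],"turn":[0,0,0],"gripper":0},{"delta_pos":[0,0,0.55],"turn":[0,0,0],"gripper":0},{"delta_pos":[0,0.3,0],"turn":[0,0,0],"gripper":0},{"delta_pos":[0,0.3,0],"turn":[0,0,0],"gripper":0},{"delta_pos":[0,0.2,0],"turn":[0,0,0],"gripper":0},{"delta_pos":[0,0,0],"turn":[0,0,0],"gripper":0}]'
python3 -m inch '[{"delta_pos":[0.05,0.17,0],"turn":[0,0,0.5],"gripper":0},{"delta_pos":[0.11,0.34,0],"turn":[0,0,1],"gripper":0},{"delta_pos":[0.11,0.34,0],"turn":[0,0,1],"gripper":0},{"delta_pos":[0.11,0.34,0],"turn":[0,0,1],"gripper":0},{"delta_pos":[0.11,0.34,0],"turn":[0,0,1],"gripper":0}]'
python3 - <<'E'
from h import *
d=snap('scene','s2');c=snap('top','t2')
cv2.imwrite('pics/m2.png',np.hstack([cv2.resize(x['image'][130:280,w:w+160],None,fx=2.4,fy=2.4) for x,w in((c,210),(d,200))]))
s=ctrl.state();print(s['tool_pos'],s['force'])
E
```

```text
t: 4.78
tool_pos: [0.4532, 0.0352, 0.1406]
eef_rot: [[-0.999, 0.054, 0.003], [0.054, 0.999, -0.0], [-0.003, -0.0, -1.0]]
force: [0.4, 0.5, 0.4]
width: 0.001
t: 5.2
tool_pos: [0.4505, 0.0739, 0.1405]
eef_rot: [[-0.862, 0.506, 0.003], [0.506, 0.862, -0.002], [-0.004, 0.0, -1.0]]
force: [0.8, -4.2, -0.8]
width: 0.004
[0.45027926 0.07474814 0.14028889] [ 0.16644188 -0.13095849 -0.01639555]
```

View pics/m2.png

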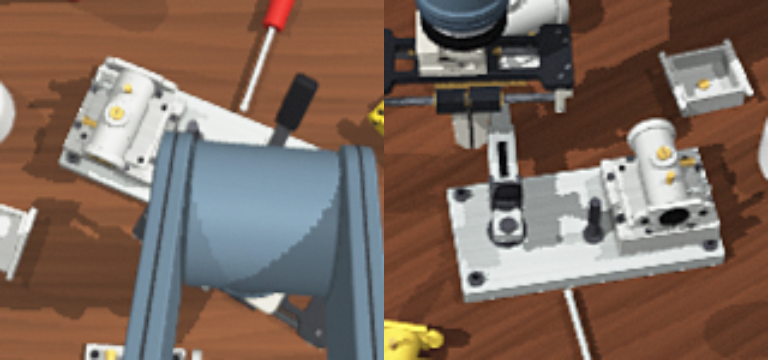

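The strap is following the fingers, with no side contact. Continue the arc.

```bash
python3 -m inch '[{"delta_pos":[0.11,0.34,0],"turn":[0,0,1],"gripper":0},{"delta_pos":[0.11,0.34,0],"turn":[0,0,1],"gripper":0},{"delta_pos":[0.11,0.34,0],"turn":[0,0,1],"gripper":0},{"delta_pos":[0.11,0.34,0],"turn":[0,0,1],"gripper":0},{"delta_pos":[0.11,0.34,0],"turn":[0,0,1],"gripper":0},{"delta_pos":[0.11,0.34,0],"turn":[0,0,1],"gripper":0},{"delta_pos":[0.11,0.34,0],"turn":[0,0,1],"gripper":0},{"delta_pos":[0.11,0.34,0],"turn":[0,0,1],"gripper":0},{"delta_pos":[0.11,0.34,0],"turn":[0,0,1],"gripper":0}]'
python3 - <<'E'
from h import *
d=snap('scene','s3');c=snap('top','t3')
cv2.imwrite('pics/m3.png',np.hstack([cv2.resize(x['image'][130:280,w:w+160],None,fx=2.4,fy=2.4) for x,w in((c,210),(d,200))]))
s=ctrl.state();print(s['tool_pos'],s['force'])
p=s['tool_pos'][:2]-[.5345,.06];R=s['eef_rot'];print(p@R[:2,0],p@R[:2,1],np.degrees(np.arctan2(-R[0,0],R[1,0])))
E
```

```text
t: 6.05
tool_pos: [0.4944, 0.1369, 0.1396]
eef_rot: [[-0.101, 0.995, -0.002], [0.995, 0.101, 0.0], [0.001, -0.002, -1.0]]
force: [-4.1, 1.3, 2.4]
width: 0.008
[0.49576826 0.13697275 0.13954723] [-0.5284848  -0.59774471  0.31860429]
0.08060038148803936 -0.030471777175033795 6.001391198253119
```

View pics/m3.png

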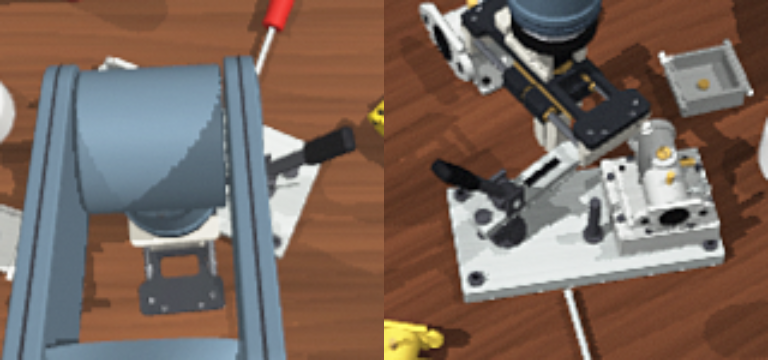

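```bash
python3 -m inch '[{"delta_pos":[0.11,0.34,0],"turn":[0,0,1],"gripper":0},{"delta_pos":[0.11,0.34,0],"turn":[0,0,1],"gripper":0},{"delta_pos":[0.11,0.34,0],"turn":[0,0,1],"gripper":0},{"delta_pos":[0.05,0.17,0],"turn":[0,0,0.5],"gripper":0},{"delta_pos":[0.05,0.17,0],"turn":[0,0,0.5],"gripper":0}]'
python3 -m inch '[{"delta_pos":[0.03,0.08,0],"turn":[0,0,0.25],"gripper":0},{"delta_pos":[0.03,0.08,0],"turn":[0,0,0.25],"gripper":0}]'
python3 -m inch '[{"delta_pos":[0,0,0],"turn":[0,0,0],"gripper":0}]'
python3 -m inch '[{"delta_pos":[0.03,0.08,0],"turn":[0,0,0.25],"gripper":0},{"delta_pos":[0,0,0],"turn":[0,0,0],"gripper":0}]'
```

```text
t: 6.57
tool_pos: [0.5288, 0.1456, 0.1391]
eef_rot: [[0.308, 0.951, -0.002], [0.951, -0.308, 0.001], [0.001, -0.002, -1.0]]
force: [-3.1, 4.1, 1.0]
width: 0.003
t: 6.73
tool_pos: [0.533, 0.1456, 0.1391]
eef_rot: [[0.356, 0.934, -0.001], [0.934, -0.356, 0.001], [0.001, -0.002, -1.0]]
force: [-2.4, 4.4, 1.0]
width: 0.001
t: 6.82
tool_pos: [0.5333, 0.1455, 0.1391]
eef_rot: [[0.357, 0.934, -0.001], [0.934, -0.357, 0.001], [0.001, -0.001, -1.0]]
force: [-1.7, 4.2, 0.4]
width: 0.002
t: 6.98
tool_pos: [0.5355, 0.1453, 0.1392]
eef_rot: [[0.382, 0.924, -0.0], [0.924, -0.382, 0.001], [0.0, -0.001, -1.0]]
force: [-2.7, 4.1, 0.4]
width: 0.005
```

```bash
for i in 1; do python3 -m inch '[{"delta_pos":[0.02,0.08,0],"turn":[0,0,0.2],"gripper":0},{"delta_pos":[0,0,0],"turn":[0,0,0],"gripper":0}]'
python3 -m inch '[{"delta_pos":[0,0.08,0],"turn":[0,0,0],"gripper":0},{"delta_pos":[0,0,0],"turn":[0,0,0],"gripper":0}]'
python3 -m inch '[{"delta_pos":[0,0.08,0],"turn":[0,0,0],"gripper":0},{"delta_pos":[0,0,0],"turn":[0,0,0],"gripper":0}]'; done | grep -E "pos|force"
python3 - <<'E'
from h import *
d=snap('scene','s4')
cv2.imwrite('pics/m4.png',cv2.resize(d['image'][130:280,200:360],None,fx=4,fy=4,interpolation=3))
s=ctrl.state();print(s['tool_pos'],s['force'])
E
```

```text
tool_pos: [0.5379, 0.1449, 0.1391]
force: [-2.0, 4.1, -0.0]
tool_pos: [0.54, 0.144, 0.1391]
force: [-1.2, 3.2, -0.1]
tool_pos: [0.542, 0.1431, 0.139]
force: [-3.1, 3.6, -0.1]
[0.54188271 0.14307052 0.13901186] [-2.15878113  2.2959876   0.38225987]
```

View pics/m4.png

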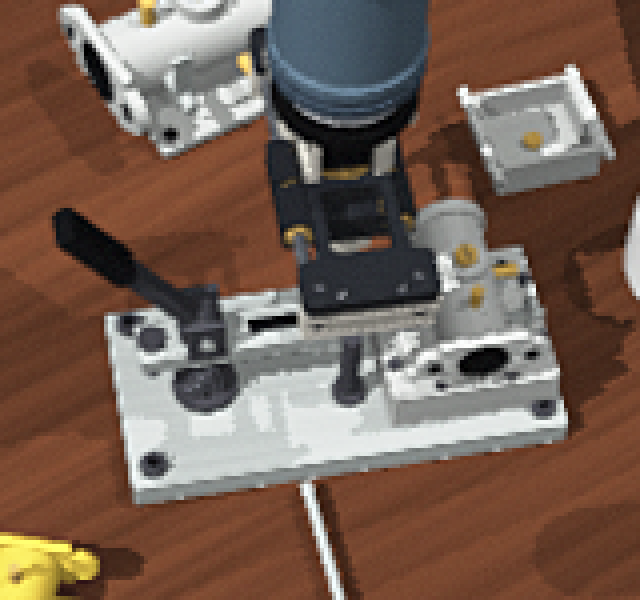

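The strap lies alongside the pin at about (350,365). The force has not risen, so it is not yet at the stop. Keep nudging.

```bash
(python3 -m inch '[{"delta_pos":[0,0.08,0],"turn":[0,0,0],"gripper":0},{"delta_pos":[0,0,0],"turn":[0,0,0],"gripper":0}]'
python3 -m inch '[{"delta_pos":[0,0.08,0],"turn":[0,0,0],"gripper":0},{"delta_pos":[0,0,0],"turn":[0,0,0],"gripper":0}]'
python3 -m inch '[{"delta_pos":[0,0.08,0],"turn":[0,0,0],"gripper":0},{"delta_pos":[0,0,0],"turn":[0,0,0],"gripper":0}]') | grep -E "pos|force"
```

```text
tool_pos: [0.5427, 0.1427, 0.1388]
force: [-5.0, 5.6, 2.7]
tool_pos: [0.5432, 0.1426, 0.1387]
force: [-9.2, 8.1, 4.9]
tool_pos: [0.5437, 0.1424, 0.1386]
force: [-13.1, 10.3, 7.8]
```

Force climbs while motion stalls (0.5 mm per 2 mm commanded), so the strap is against the pin. Back off, rise and look.

```bash
python3 -m inch '[{"delta_pos":[0,-0.4,0],"turn":[0,0,0],"gripper":0},{"delta_pos":[0,-0.8,0],"turn":[0,0,0],"gripper":0},{"delta_pos":[0,-0.6,0],"turn":[0,0,0],"gripper":0},{"delta_pos":[0,0,-1],"turn":[0,0,0],"gripper":0},{"delta_pos":[0,0,-1],"turn":[0,0,0],"gripper":0},{"delta_pos":[0,0,-1],"turn":[0,0,0],"gripper":0},{"delta_pos":[0,0,-1],"turn":[0,0,0],"gripper":0},{"delta_pos":[0,0,-1],"turn":[0,0,0],"gripper":0},{"delta_pos":[0,0,-1],"turn":[0,0,0],"gripper":0},{"delta_pos":[0,0,-0.5],"turn":[0,0,0],"gripper":0},{"delta_pos":[0,0,0],"turn":[0,0,0],"gripper":0}]'
python3 - <<'E'
from h import *
d=snap('scene','s5');c=snap('top','t5')
cv2.imwrite('pics/m5.png',np.hstack([cv2.resize(x['image'][145:265,w:w+130],None,fx=3,fy=3,interpolation=3) for x,w in((c,235),(d,205))]))
s=ctrl.state();print(s['tool_pos'],s['force'])
E
```

```text
t: 8.95
tool_pos: [0.5081, 0.1584, 0.3054]
eef_rot: [[0.405, 0.914, 0.009], [0.914, -0.405, -0.001], [0.003, 0.008, -1.0]]
force: [0.3, 0.6, 0.1]
width: 0.004
[0.5063396  0.1584536  0.30158057] [-0.46402817 -0.86104484 -0.18335135]
```

View pics/m5.png

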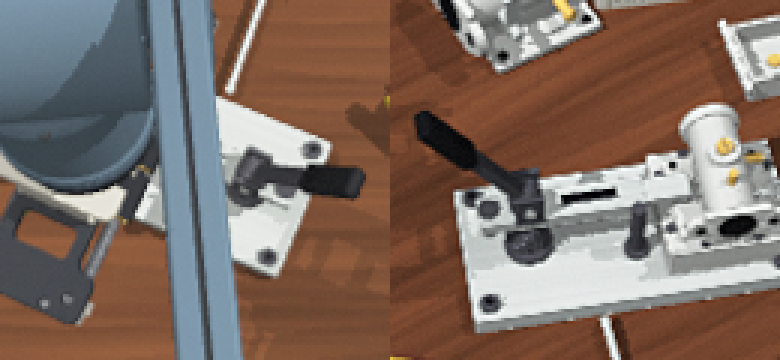

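The lever is raised over the heel, with its tip at left-panel (362,181) and right-panel (420,121). The strap lies along the fixture with its nose at the carburettor. Next I'll triangulate the lever.

Run:
```python
from h import *
c=load('t5');d=load('s5')
def tri(a,b):
    (o1,d1),(o2,d2)=ray(c,235+a[0]/3,145+a[1]/3),ray(d,205+(b[0]-390)/3,145+b[1]/3)
    st=np.linalg.lstsq(np.c_[d1,-d2],o2-o1,rcond=None)[0];p,q=o1+d1*st[0],o2+d2*st[1];return (p+q)/2,np.linalg.norm(p-q)
t,e=tri((362,181),(420,121));p,e2=tri((252,172),(530,195));print(t,e,p,e2)
v=t-p;r=np.linalg.norm(v[:2]);print('len',np.linalg.norm(v),'a',np.arctan2(t[2]-.085,r),'yaw',np.degrees(np.arctan2(v[0],-v[1])))
# stud from pivot on plane
print(onz(c,235+252/3,145+172/3,.09),onz(d,205+140/3,145+195/3,.09))
s=ctrl.state();R=s['eef_rot']
for S in ([.5345,.06],p[:2]):
    print('tool coords of tip',R.T@(t-s['tool_pos']),'stud',R[:2,:2].T@(np.array(S)-s['tool_pos'][:2]))
```

```text
[ 0.51117806 -0.0084875   0.19492945] 0.0018862835723427883 [0.53705938 0.05953299 0.08456505] 0.0025830556419350835
len 0.13220034410306342 a 0.9860020509027253 yaw -20.83146727948332
[0.53548311 0.05864244 0.09      ] [0.54079104 0.05882211 0.09      ]
tool coords of tip [-0.15067523  0.07182654  0.10679478] stud [-0.07861464  0.06561891]
tool coords of tip [-0.15067523  0.07182654  0.10679478] stud [-0.07800515  0.06814814]
```

```bash
(python3 -m inch '[{"delta_pos":[-0.85,0.55,0],"turn":[0,0,0],"gripper":0},{"delta_pos":[-0.85,0.55,0],"turn":[0,0,0],"gripper":0},{"delta_pos":[-0.85,0.55,0],"turn":[0,0,0],"gripper":0},{"delta_pos":[-0.85,0.55,0],"turn":[0,0,0],"gripper":0},{"delta_pos":[-0.85,0.55,0],"turn":[0,0,0],"gripper":0},{"delta_pos":[0,0,0],"turn":[0,0,0],"gripper":0},{"delta_pos":[0,0,0.85],"turn":[0,0,0],"gripper":0},{"delta_pos":[0,0,0.85],"turn":[0,0,0],"gripper":0},{"delta_pos":[0,0,0],"turn":[0,0,0],"gripper":0}]'
python3 -m inch '[{"delta_pos":[-0.43,0,0.15],"turn":[0,0,0],"gripper":0},{"delta_pos":[-0.43,0,0.15],"turn":[0,0,0],"gripper":0},{"delta_pos":[-0.3,0,0.26],"turn":[0,0,0],"gripper":0},{"delta_pos":[0,0,0],"turn":[0,0,0],"gripper":0}]')
python3 - <<'E'
from h import *
d=snap('scene','s6')
cv2.imwrite('pics/m6.png',cv2.resize(d['image'][130:270,190:350],None,fx=4,fy=4,interpolation=3))
E
```

```text
t: 9.8
tool_pos: [0.5232, 0.0342, 0.2538]
eef_rot: [[0.405, 0.914, -0.009], [0.914, -0.405, 0.001], [-0.003, -0.009, -1.0]]
force: [-0.8, 0.1, -0.2]
width: 0.006
t: 10.13
tool_pos: [0.5136, 0.0063, 0.2448]
eef_rot: [[0.406, 0.914, 0.0], [0.914, -0.406, -0.0], [-0.0, 0.0, -1.0]]
force: [1.3, 0.8, 0.1]
width: 0.002
```

View pics/m6.png

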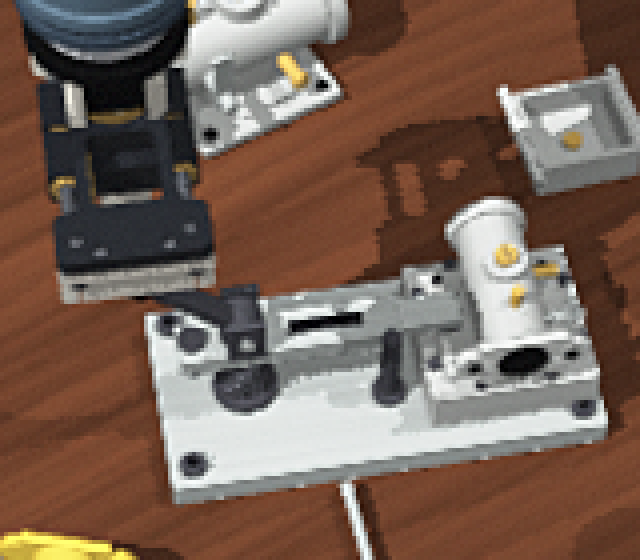

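The lever is lower and the strap nose still sits over the carburettor's edge beside the pin. Continue the arc down.

```bash
python3 -m inch '[{"delta_pos":[-0.3,0,0.26],"turn":[0,0,0],"gripper":0},{"delta_pos":[-0.25,0,0.3],"turn":[0,0,0],"gripper":0},{"delta_pos":[-0.25,0,0.3],"turn":[0,0,0],"gripper":0},{"delta_pos":[-0.18,0,0.37],"turn":[0,0,0],"gripper":0},{"delta_pos":[-0.18,0,0.37],"turn":[0,0,0],"gripper":0}]'
python3 -m inch '[{"delta_pos":[-0.1,0,0.38],"turn":[0,0,0],"gripper":0},{"delta_pos":[-0.1,0,0.38],"turn":[0,0,0],"gripper":0},{"delta_pos":[0,0,0],"turn":[0,0,0],"gripper":0}]'
(python3 -m inch '[{"delta_pos":[0,0,0.2],"turn":[0,0,0],"gripper":0},{"delta_pos":[0,0,0],"turn":[0,0,0],"gripper":0}]'
python3 -m inch '[{"delta_pos":[0,0,0.12],"turn":[0,0,0],"gripper":0},{"delta_pos":[0,0,0],"turn":[0,0,0],"gripper":0}]')|grep -E "pos|force"
```

```text
t: 10.6
tool_pos: [0.5027, -0.0199, 0.2045]
eef_rot: [[0.405, 0.914, 0.002], [0.914, -0.405, -0.001], [-0.0, 0.002, -1.0]]
force: [2.6, 1.6, 2.8]
width: 0.004
t: 10.85
tool_pos: [0.4994, -0.0241, 0.1839]
eef_rot: [[0.405, 0.914, -0.003], [0.914, -0.405, 0.0], [-0.001, -0.003, -1.0]]
force: [-0.4, 0.1, 0.7]
width: 0.004
tool_pos: [0.4996, -0.0237, 0.18]
force: [0.4, 0.2, 0.3]
tool_pos: [0.4999, -0.0234, 0.1776]
force: [0.3, -0.6, -0.0]
```

```bash
(python3 -m inch '[{"delta_pos":[0,0,0.12],"turn":[0,0,0],"gripper":0},{"delta_pos":[0,0,0],"turn":[0,0,0],"gripper":0}]'
python3 -m inch '[{"delta_pos":[0,0,0.12],"turn":[0,0,0],"gripper":0},{"delta_pos":[0,0,0],"turn":[0,0,0],"gripper":0}]')|grep -E "pos|force"
python3 - <<'E'
from h import *
d=snap('scene','s7')
cv2.imwrite('pics/m7.png',cv2.resize(d['image'][130:270,190:350],None,fx=4,fy=4,interpolation=3))
E
```

```text
tool_pos: [0.5002, -0.0235, 0.1756]
force: [-3.3, -1.3, 7.3]
tool_pos: [0.5007, -0.0238, 0.175]
force: [-8.8, -1.0, 27.2]
```

View pics/m7.png

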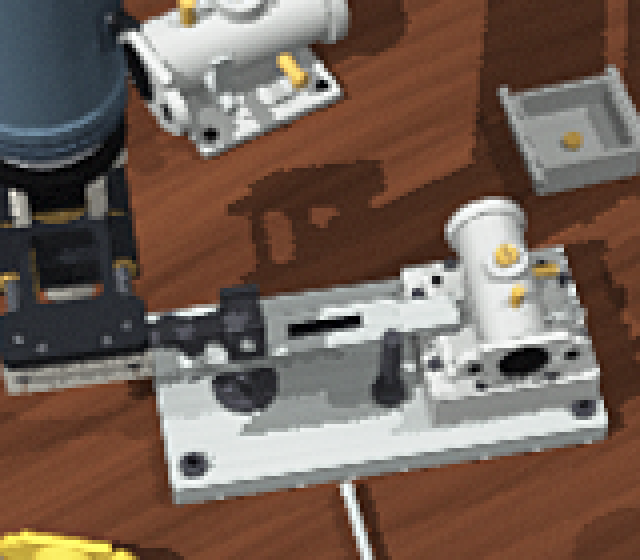

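The tip stops hard at z = 0.091 with 27 N, which matches the fully-down height of 0.0915. Retreat straight up, clear the view and check.

```bash
python3 -m inch '[{"delta_pos":[0,0,-0.3],"turn":[0,0,0],"gripper":0},{"delta_pos":[0,0,-0.8],"turn":[0,0,0],"gripper":0},{"delta_pos":[0,0,-1],"turn":[0,0,0],"gripper":0},{"delta_pos":[0,0,-1],"turn":[0,0,0],"gripper":0},{"delta_pos":[0,0,-1],"turn":[0,0,0],"gripper":0},{"delta_pos":[-0.9,-0.4,-0.5],"turn":[0,0,0],"gripper":0},{"delta_pos":[-1,-0.4,0],"turn":[0,0,0],"gripper":0},{"delta_pos":[-1,-0.4,0],"turn":[0,0,0],"gripper":0},{"delta_pos":[-1,-0.4,0],"turn":[0,0,0],"gripper":0},{"delta_pos":[-1,-0.4,0],"turn":[0,0,0],"gripper":0},{"delta_pos":[-1,-0.4,0],"turn":[0,0,0],"gripper":0},{"delta_pos":[-0.5,0,0],"turn":[0,0,0],"gripper":0}]'
python3 - <<'E'
from h import *
d=snap('scene','s8');c=snap('top','t8')
cv2.imwrite('pics/m8.png',np.hstack([cv2.resize(x['image'][140:270,w:w+130],None,fx=3,fy=3,interpolation=3) for x,w in((c,225),(d,205))]))
# scene changes outside fixture
for f,g in(('top0','t8'),('scene0','s8')):
    a,b=cv2.imread(f'pics/{f}.png'),cv2.imread(f'pics/{g}.png');df=cv2.absdiff(a,b).max(2)
    for n,u in(('tub',(195,172)),('can',(233,105)),('drv',(327,130)),('yel',(386,176)),('bowl',(205,228)),('big',(264,297)),('carb',(258,180))) if f=='top0' else (('tub',(375,187)),('can',(390,245)),('drv',(292,300)),('yel',(203,290)),('bowl',(334,163)),('carb',(316,205))): print(f,n,(df[u[1]-14:u[1]+14,u[0]-14:u[0]+14]>40).mean().round(3))
E
```

```text
t: 12.57
tool_pos: [0.3786, -0.146, 0.2866]
eef_rot: [[0.405, 0.914, -0.001], [0.914, -0.405, 0.001], [0.0, -0.001, -1.0]]
force: [0.2, 0.7, 0.5]
width: 0.006
top0 tub 0.0
top0 can 0.0
top0 drv 0.0
top0 yel 0.0
top0 bowl 0.0
top0 big 0.163
top0 carb 0.045
scene0 tub 0.0
scene0 can 0.0
scene0 drv 0.0
scene0 yel 0.0
scene0 bowl 0.027
scene0 carb 0.079
```

View pics/m8.png

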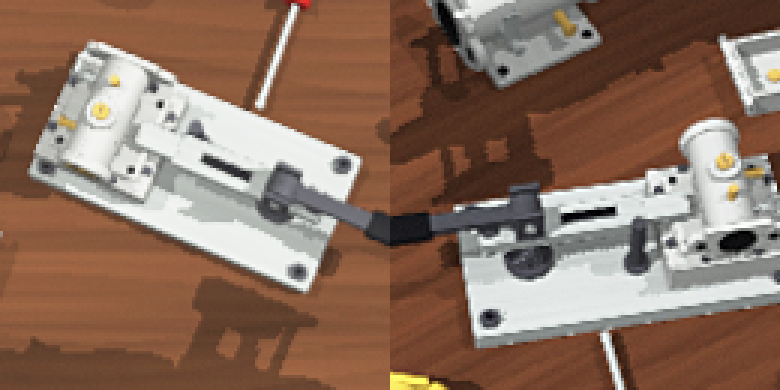

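The strap lies against the pin at left (197,128) with its nose over the flange, and the lever is level. The "big carb" difference could be the arm's shadow. One last check covers the lever tip, the strap angle and that carburettor.

Run:
```python
from h import *
c=load('t8');d=load('s8');S=np.array([.5355,.0595])
ims=[cv2.imread('pics/t8.png'),cv2.imread('pics/s8.png')]
out=[]
for cc,im,w,h in((c,ims[0],225,150),(d,ims[1],180,100)):
    b=cv2.resize(im[h:h+180,w:w+195],None,fx=2,fy=2,interpolation=3)
    for a,col in((0,(0,0,255)),(.1,(0,255,0)),(.2,(255,0,0))):
        for y in(-22.8,):
            t=np.radians(y);u=proj(cc,np.r_[S-np.array([-np.sin(t),np.cos(t)])*.128*np.cos(a),.085+.128*np.sin(a)])
            cv2.circle(b,(int((u[0]-w)*2),int((u[1]-h)*2)),2,col,-1)
    out.append(b)
cv2.imwrite('pics/m9.png',np.hstack(out))
```

```text
(no output)
```

View pics/m9.png

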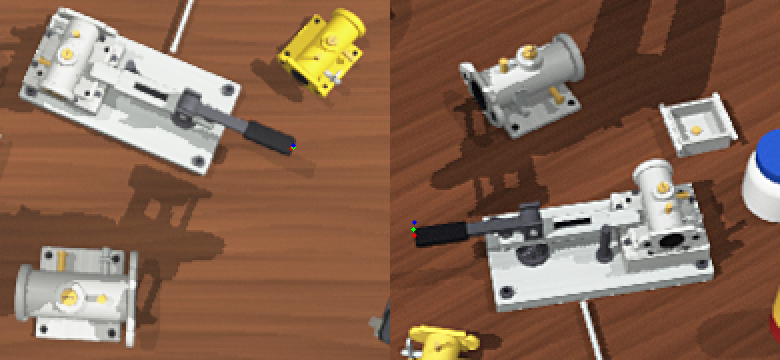

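The lever tip coincides with the a = 0 mark in the scene view, the strap is parallel to the fixture, and the large carburettor is in place (only the shadow changed). Hand in.

```bash
python3 -c "
from workcell import ctrl
s=ctrl.state();print(s['t'],s['force']);print(ctrl.sign_off())"
```

```text
12.6667 [ 0.76153013  0.3871357  -0.33591112]
the job is handed in; nothing more can be done
None
```

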